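# Seat the compass in the compass bench

### The job

Pick up the pocket compass and lay it flat on the open landing of the compass bench, in front of the flared mouth. Then slide it gently along the deck between the two guide lips until you feel it drop into the square pocket (do not lower it into the channel from above, and stop pushing as soon as it is in), so that it lies fully home and flat in the pocket. Let go and leave the other things as they are.

Things in the scene. Friction and masses are not known exactly. Their poses are not given: they have to be found in the camera images.
- compass: Loose round pocket compass in a black carrier ring, white dial on top, 52 mm across and 14 mm high, lying flat on the table, dial up. Origin: centre of its underside, z up. About 0.07 to 0.14 kg. It can be gripped across the 52 mm from above at any heading.
- bench: Compass bench, fixed: grey deck plate 90 mm wide, top 16 mm above the table, between aluminium rails 110 mm apart outside (flush with the deck at the landing). Origin on the table, on the centre line; +x runs along the channel from landing to far end, z up. From x = -57 mm two flared lips (gap 79 mm) narrow to a straight 55 mm channel at x = -15 mm. The lips stand 4 mm above the deck.
- landing (a point): On the deck top, on the centre line, bench x = -72 mm: where to lay the compass, centre within 25 mm along and across. The deck is flat and open here, with room behind (from x = -100 mm back) for a tool that pushes the compass along +x. A pushing tool 5 mm or more above the deck passes over the lips.
- mouth (a point): On the deck top, on the centre line, bench x = -15 mm, where the straight channel begins. Past it the deck has one square flat-bottomed pocket on the centre line, 55 x 55 mm, 4 mm deep. The deck is clamped elsewhere each time: the pocket centre lies from x = +20 to +55 mm and is not reported; see it or feel for it. The compass must come to it sliding, not from above.
- channel_end (a point): On the deck top, bench x = +86 mm: far end of the channel, at a tie plate 4 mm high. Sliding takes under 1.5 N. The compass noses down into the pocket, drops in, and then its front meets the unyielding far pocket wall: the push force rises sharply. Stop there; over 12 N of compass on bench in the channel (25 N on the landing) damages it.
- magnet: Bystander: bar magnet 80 x 22 x 8 mm, loose, lying across the tie plate at the far end of the bench. Origin: centre of its underside, long side along its y.
- yoke: Bystander: loose U-shaped laminated iron core lying flat, 62 x 64 x 22 mm, near the middle of the table's front edge. Origin: centre of its underside.
- lamp: Bystander: loose lamp holder, white block with a small bulb and two sockets, 56 x 40 x 40 mm, beyond the bench. Origin: centre of its underside.
- meter: Bystander: loose hand-held meter, 146 x 72 x 46 mm, lying flat at the front right. Origin: centre of its underside.
Things that resemble listed ones, but are neither listed nor needed, are in the scene too. What is shaped like the compass but yellow is not meant.

How it is judged:
On the way:
1. the compass lies flat on the open landing of the bench (centre 40 to 105 mm before the bench origin, within 30 mm of the centre line) (x of compass in the frame of bench between -0.105 and -0.04 m and y of compass in the frame of bench between -0.03 and 0.03 m and z of compass in the frame of bench between 0.0135 and 0.0195 m and angle between compass's own z axis and vertical below 0.08 rad), for 0.1 s.
At the end, for the whole second after the job is handed in: The compass lies at rest and flat (within 2 degrees) in the pocket of the deck: underside at least 2.5 mm below the deck top, within 6 mm of the channel's centre line; the bystanders are within 20 mm of where they were (x of compass in the frame of bench between 0.012 and 0.063 m and y of compass in the frame of bench between -0.006 and 0.006 m and z of compass in the frame of bench between 0.01 and 0.0135 m and angle between compass's own z axis and vertical below 0.035 rad and linear speed of compass below 0.01 m/s and distance of each of magnet, yoke, lamp, meter from where it was at the start of the episode below 0.02 m); the robot touches nothing.
It fails at once if the compass and the bench press on each other with more than 12 N once the compass is in the channel (contact force between compass and bench above 12 N and x of compass in the frame of bench above -0.02 m).
It fails at once if the compass and the bench press on each other with more than 25 N anywhere (contact force between compass and bench above 25 N).
It fails at once if the compass is lowered into the channel from above (its underside 10 to 29 mm above the deck between the lips, past the flared mouth) (x of compass in the frame of bench between -0.02 and 0.09 m and y of compass in the frame of bench between -0.04 and 0.04 m and z of compass in the frame of bench between 0.026 and 0.045 m).
It fails at once if a bystander is shoved more than 20 mm (distance of any of magnet, yoke, lamp, meter from where it was at the start of the episode above 0.02 m).
It also fails if it takes over 54 s, if anything falls off the work surface, if the arm or the gripper's body presses on something with over 40 N, if the wrist force passes 120 N, or if a joint passes its speed limit or range.

### The arm

A 6-joint arm with a two-finger parallel gripper is mounted at the origin on a cart in front of the work surface, level with it; the furniture and walls round the work are solid. World frame = base frame: x ahead of the robot, y to its left, z up, the work surface at z = 0. Lengths are in m, angles in rad, forces in N, time in s.
With the tool pointing down it reaches from about 0.325 to 0.85 m from the base axis. Payload 15.5 kg.
Tool frame: the origin (TCP) lies at the centre of the arm's flange, where the gripper is bolted on; the fingertips stand 191 mm ahead of it and the grasp point (between the pads) lies 172 mm ahead of it; z points along the fingers, y is the line along which they close (so a half turn about z gives the same grasp; the last joint's range is limited). The gripper opens to 91 mm and grips with 3 to 60 N. Pads are 32 mm wide; open, the fingers measure 118 mm over their backs; the gripper's body (76 mm by 178 mm) begins 60 mm behind the grasp point.
Start: joints at [1.23, 0.494, 1.345, -0, 1.302, -0.096], TCP at [0.151, 0.606, 0.405] pointing down, gripper open.
Joint ranges: [-2.91, 2.91], [-0.82, 2.16], [0.22, 2.67], [-1.22, 4.37], [0.12, 2.79], [-3.08, 3.08]. Speed limits (rad/s): [1.89, 1.89, 2.57, 3.01, 3.01, 3.01].

### API

Orientations are given as [roll, pitch, yaw] about the fixed x, y, z axes, in that order (R = Rz(yaw) Ry(pitch) Rx(roll)).
In Python, from rig import observe, get_image, camera_model, job_done gives the robot as it stands. The module is installed in compiled form; this text tells all that it offers.
- The arm moves only by the tool arm_command, never from a script. Its argument "series" is a list of rows, each a list of 4 numbers: the shift along the tool's x, y, z in cm, then the turn about the tool's z in rad. A call has 1 to 8 rows; each row is the pose to reach, as a shift and turn from the pose commanded when the call began, along the tool's axes at that moment; what a row does not reach only later rows make up. A row lasts 1/10 s, in which the tool goes at most 50 mm and 8.59 degrees, less where a joint would pass 70% of its speed; a pose out of reach is approached as far as the arm can. A call with a gripper value outside its range is refused whole. "gripper" is the opening, from 0 (shut) to 1 (fully open), set as the call begins (left out, the last holds). The fingers move at their own pace and stop on an object; the grip force is fixed at half the most. Time passes only in rows, so rows that repeat a pose let the fingers close. It gives the time, the measured TCP pose, the force, the opening and the grip force at its end, in the units of the state.
- observe(): the state, without advancing time (a new reading comes with each control period).
- get_image(name): name is "scene" or "top"; returns the picture (480x640x3 uint8, blue, green, red); there is no depth.
- camera_model(name): a dict with "intrinsics" (3x3 intrinsics, pixels), "R" (3x3) and "t" (3): a world point X has camera coordinates R X + t. Camera axes: x right, y down, z forward; pixel columns grow to the right and rows downward; lengths in m; the calibration is good to about 2 mm. A picture is of the moment at which its call begins. camera_model takes no time and is no camera call.
- job_done(): hands the job in; it is judged then, once.
The state is a dict: "time_s": time; "qpos": joint angles; "qd": joint speeds; "joint_efforts": joint torques, N m; "tcp_pos": TCP position; "tool_rot": TCP orientation; "ft_force": force on the tool from outside, world axes, zero at the start; "torque": the same for the moment, N m; "finger_gap": opening from 0.0 (shut) to 1.0 (fully open); "grasp_force": force on a finger pad.
Only numpy, scipy, OpenCV 4.12 (cv2) and the standard library are available. Lean on these libraries where they do the work, as an engineer would, in place of code of your own. Each camera call takes 0.05 s, during which the arm holds its last target. There are 200 camera calls.

## Working session

There is one attempt and no reset: what is moved stays moved. The work goes in short steps, Python scripts to look and compute and a tool call to move; the robot and the scene stay as the last step left them, time stands still between calls to the robot, and variables do not carry over. Pictures are saved under pics/ and viewed, at most 10 in all, crops included, and the job is handed in when it is done.

Besides the shell and the picture viewer there is one more tool, called after "Emit:" in YAML: its name, and indented under it one key for each argument. arm_command: Moves the arm, as the interface text tells. Its arguments: {"type":"object","properties":{"series":{"type":"array"},"gripper":{"type":"number"}},"required":["series"]}

```bash
mkdir -p pics; python3 - <<'E'
from rig import *
import cv2
for n in("scene","top"):
    cv2.imwrite(f"pics/{n}0.png",get_image(n))
    c=camera_model(n);print(n,c)
s=observe();print(s)
E
```

```text
scene {'intrinsics': array([[458.75652451,   0.        , 313.78455822],
       [  0.        , 458.75652451, 252.34146253],
       [  0.        ,   0.        ,   1.        ]]), 'R': array([[ 0.8524748 , -0.52268604, -0.00927494],
       [-0.27935036, -0.44046662, -0.85320135],
       [ 0.44187113,  0.7299236 , -0.52149922]]), 't': array([-0.43539265,  0.21509282,  0.64949975])}
top {'intrinsics': array([[513.51712191,   0.        , 321.91449726],
       [  0.        , 513.51712191, 234.41051781],
       [  0.        ,   0.        ,   1.        ]]), 'R': array([[-0.01339741, -0.99990543,  0.00310449],
       [-0.9968727 ,  0.01311483, -0.07792832],
       [ 0.07788024, -0.00413882, -0.99695413]]), 't': array([0.0689487 , 0.53314025, 0.97159378])}
{'time_s': 0.1, 'qpos': array([ 1.23047177e+00,  4.94105201e-01,  1.34606589e+00, -4.42364161e-05,
        1.30246466e+00, -9.54872334e-02]), 'qd': array([ 0.00233842, -0.00120632, -0.00097472, -0.0004015 ,  0.00010717,
       -0.00030717]), 'joint_efforts': array([ 1.87200792e-03, -8.80247426e+01, -3.82544088e+01,  7.07062706e-02,
        4.82867612e-02, -1.20328059e-04]), 'tcp_pos': array([0.15145107, 0.60623761, 0.40420874]), 'tool_rot': array([-3.14055024e+00, -5.70041922e-05,  2.89676705e+00]), 'ft_force': array([-0.00077544,  0.34283977, -0.24311763]), 'torque': array([ 0.02990701, -0.01599993, -0.03575248]), 'grasp_force': 0.0, 'finger_gap': 1.0010021210065885}
```

View pics/top0.png

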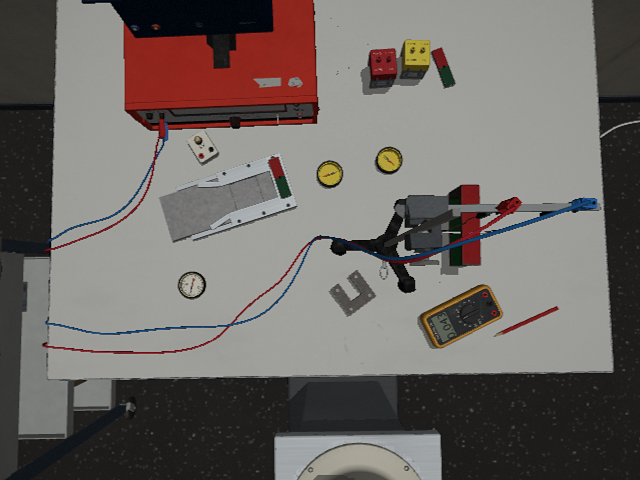

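View pics/scene0.png

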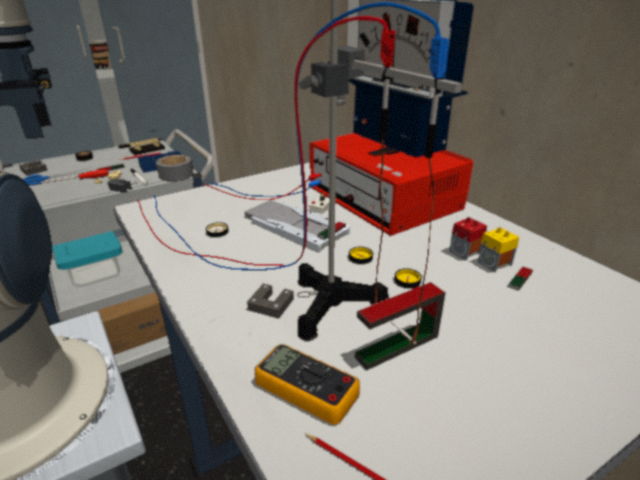

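The top view shows three round compasses: white dial in a black ring at (192,285), and yellow ones at (329,173) and (389,159). The white one fits the description. The bench runs from its landing at about (178,218) to the magnet at (280,176). I'll confirm this in a crop and measure.

```bash
cat > h.py <<'E'
from rig import *
import numpy as np, cv2
def ray(n,uv,z):
    c=camera_model(n);R,t=c["R"],c["t"]
    C=-R.T@t; d=R.T@np.linalg.inv(c["intrinsics"])@np.array([*uv,1.]); 
    return C+d*(z-C[2])/d[2]
def proj(n,X):
    c=camera_model(n);p=c["intrinsics"]@(c["R"]@np.array(X)+c["t"]);return p[:2]/p[2]
E
python3 - <<'E'
from h import *
im=cv2.imread("pics/top0.png")
cv2.imwrite("pics/crop1.png",cv2.resize(im[148:304,150:310],None,fx=3.8,fy=3.8,interpolation=cv2.INTER_CUBIC))
hsv=cv2.cvtColor(im,cv2.COLOR_BGR2HSV)
# compass: dark ring
g=im.max(2);m=(g<90).astype(np.uint8);m[:265]=0;m[310:]=0;m[:,:165]=0;m[:,220:]=0
c=max(cv2.findContours(m,0,2)[0],key=len);print("ring",cv2.minEnclosingCircle(c),cv2.fitEllipse(c));(u,v),r=cv2.minEnclosingCircle(c)
print(ray("top",(u,v),.012),ray("top",(u+r,v),.014)-ray("top",(u-r,v),.014))
E
```

```text
ring ((191.6714324951172, 284.7457275390625), 14.053512573242188) ((191.50946044921875, 284.7960205078125), (26.750741958618164, 27.218852996826172), 63.351566314697266)
[0.44041417 0.31487468 0.012     ] [-0.00072919 -0.05417478  0.        ]
```

View pics/crop1.png

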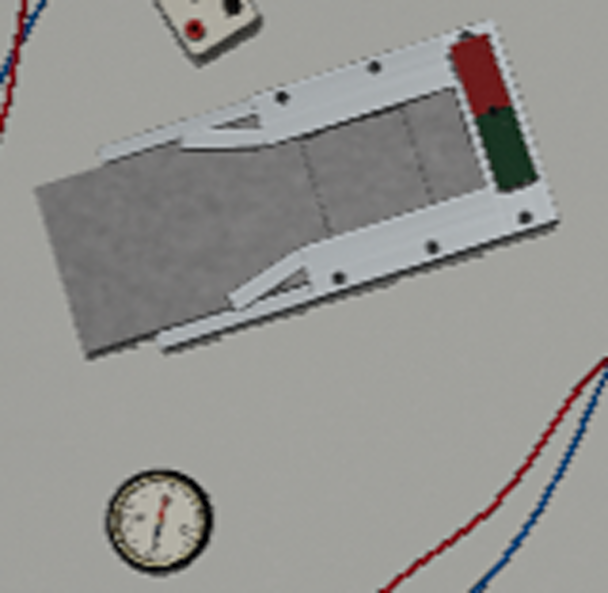

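The crop confirms the white-dial compass in its black ring at crop (159,520). The flared mouth ends near crop (262,145)/(308,245). The pocket's edge lines run (302,140)-(328,232) and (405,105)-(432,192), and the magnet lies at the far end.

```bash
python3 - <<'E'
from h import *
P=lambda x,y,z: ray("top",(150+(x+.5)/3.8-.5,148+(y+.5)/3.8-.5),z)
A,B=P(262,145,.02),P(308,245,.02); A2,B2=P(455,90,.02),P(487,188,.02)
r1,r2=P(37,188,.016),P(88,357,.016)
n1,n2=P(302,140,.016),P(328,232,.016);f1,f2=P(405,105,.016),P(432,192,.016)
print("w",np.linalg.norm(A-B),np.linalg.norm(A2-B2),np.linalg.norm(r1-r2))
rm=(r1+r2)/2;em=(A2+B2)/2;mm=(A+B)/2
d=(em-rm)[:2];print("yaw rear-end",np.arctan2(d[1],d[0]),"walls",[np.arctan2(*(q-p)[:2][::-1]) for p,q in((A,A2),(B,B2))],"perp rear",np.arctan2(*(r1-r2)[:2][::-1])-np.pi/2)
yaw=np.arctan2(d[1],d[0]);u=np.array([np.cos(yaw),np.sin(yaw)]);v=np.array([-u[1],u[0]])
O=em[:2]-.086*u
for n,p in dict(rear=rm,mouth=mm,end=em,near=(n1+n2)/2,far=(f1+f2)/2).items(): print(n,p[:2],"bench",(p[:2]-O)@u,(p[:2]-O)@v)
print("O",O,"landing",O-.072*u)
E
```

```text
w 0.05698242102164298 0.05346927938234898 0.09135402597287078
yaw rear-end -1.2678948301426745 walls [np.float64(-1.3019341416361916), np.float64(-1.272243586247213)] perp rear -1.2712776788024265
rear [0.56788913 0.36443815] bench -0.1337270902082487 1.477548112103896e-17
mouth [0.60571166 0.24996896] bench -0.013186996719989163 0.001955542238536979
end [0.63343172 0.15471413] bench 0.08600000000000002 1.550160348408493e-17
near [0.61076894 0.23530975] bench 0.0023133931245514806 0.002409888296469888
far [0.62954184 0.18209827] bench 0.05870221322318009 0.004455651585110605
O [0.6077787  0.23679898] landing [0.58630176 0.30552118]
```

Emit:
arm_command:
  series:
    - [-2, -1.2, 0, -0.04]
    - [-6, -3.6, 0, -0.1]
    - [-10, -6, 0, -0.17]
    - [-14, -8.5, 0, -0.24]
    - [-18, -11, 0, -0.31]
    - [-22, -13.3, 0, -0.38]
    - [-25.5, -15.4, 0, -0.45]
    - [-29, -17.5, 0, -0.54]
  gripper: 1.0

```text
time_s: 0.9
tcp_pos: [0.3914, 0.3648, 0.4046]
tool_rot: [-3.141, -0.0, -2.844]
ft_force: [0.6, 0.7, -0.7]
finger_gap: 1.002
grasp_force: 0.0
```

```bash
cat >> h.py <<'E'
from scipy.spatial.transform import Rotation as Ro
YB=-1.272; U=np.array([np.cos(YB),np.sin(YB)]); V=np.array([-U[1],U[0]]); O=np.array([.6078,.2368])
def go(X,yaw=None):
    s=observe();R=Ro.from_euler("xyz",s["tool_rot"])
    d=R.inv().apply(np.array(X)-s["tcp_pos"])*100
    print("t",s["time_s"],"pos",s["tcp_pos"].round(4),"yaw",s["tool_rot"].round(3),"F",s["ft_force"].round(2),"gap",round(s["finger_gap"],3))
    print("shift cm",d.round(2), "turn",None if yaw is None else (-(yaw-s["tool_rot"][2]+np.pi)%(2*np.pi)-np.pi))
E
python3 -c "
from h import *
go([.4404,.3149,.194],3.441)"
```

```text
t 0.9 pos [0.3914 0.3648 0.4046] yaw [-3.141 -0.    -2.844] F [ 0.63  0.74 -0.71] gap 1.002
shift cm [-3.22 -6.2  21.06] turn -0.00150532696912542
```

Emit:
arm_command:
  series:
    - [-1, -2, 2]
    - [-2, -4, 5.5]
    - [-3.2, -6.2, 9]
    - [-3.2, -6.2, 13]
    - [-3.2, -6.2, 16.5]
    - [-3.2, -6.2, 19]
    - [-3.2, -6.2, 20.5]
    - [-3.2, -6.2, 20.9]

```text
validation failed for argument at $.se...
```

Emit:
arm_command:
  series:
    - [-1, -2, 2, 0]
    - [-2, -4, 5.5, 0]
    - [-3.2, -6.2, 9, 0]
    - [-3.2, -6.2, 13, 0]
    - [-3.2, -6.2, 16.5, 0]
    - [-3.2, -6.2, 19, 0]
    - [-3.2, -6.2, 20.5, 0]
    - [-3.2, -6.2, 20.9, 0]

```text
time_s: 1.7
tcp_pos: [0.4386, 0.316, 0.194]
tool_rot: [-3.141, -0.003, -2.846]
ft_force: [-0.3, 1.0, 0.1]
finger_gap: 0.999
grasp_force: 0.0
```

Emit:
arm_command:
  series:
    - [0, 0, 0, 0]
    - [0, 0, 0, 0]
    - [0, 0, 0, 0]
    - [0, 0, 0, 0]
    - [0, 0, 0, 0]
    - [0, 0, 0, 0]
  gripper: 0.3

```text
time_s: 2.3
tcp_pos: [0.4392, 0.3164, 0.1961]
tool_rot: [3.141, 0.001, -2.846]
ft_force: [-0.7, -0.3, 5.9]
finger_gap: 0.56
grasp_force: 30.0
```

```bash
python3 -c "
from h import *
go([*(O-.075*U),.24],3.441);print(observe()['grasp_force'])"
```

```text
t 2.3 pos [0.4392 0.3164 0.1961] yaw [ 3.141e+00  1.000e-03 -2.846e+00] F [-0.69 -0.28  5.91] gap 0.56
shift cm [-13.8   -5.02  -4.38] turn -0.0042277166933377686
30.00133842229843
```

Emit:
arm_command:
  series:
    - [0, 0, -2, 0]
    - [0, 0, -5, 0]
    - [-2, -0.7, -6, 0]
    - [-5, -1.8, -6, 0]
    - [-8, -2.9, -6, 0]
    - [-11, -4, -6, 0]
    - [-13, -4.8, -6, 0]
    - [-13.8, -5, -6, 0]

```text
time_s: 3.1
tcp_pos: [0.5874, 0.3081, 0.2556]
tool_rot: [-3.142, 0.001, -2.848]
ft_force: [0.2, 0.6, -0.5]
finger_gap: 0.563
grasp_force: 30.0
```

Emit:
arm_command:
  series:
    - [0, 0, 0, 0]
    - [0, 0, 0, 0]

```text
time_s: 3.3
tcp_pos: [0.5846, 0.3087, 0.2554]
tool_rot: [-3.142, -0.001, -2.846]
ft_force: [-0.3, -0.2, -0.2]
finger_gap: 0.555
grasp_force: 30.0
```

```bash
python3 -c "
from h import *
go([*(O-.075*U),.213],3.441);print(observe()['grasp_force'])
im=get_image('top');cv2.imwrite('pics/c2.png',cv2.resize(im[140:290,120:310],None,fx=4,fy=4,interpolation=2))"
```

```text
t 3.3 pos [0.5846 0.3087 0.2554] yaw [-3.142e+00 -1.000e-03 -2.846e+00] F [-0.26 -0.17 -0.22] gap 0.555
shift cm [-0.11 -0.05  4.24] turn -0.003951435544387039
29.999926686286926
```

View pics/c2.png

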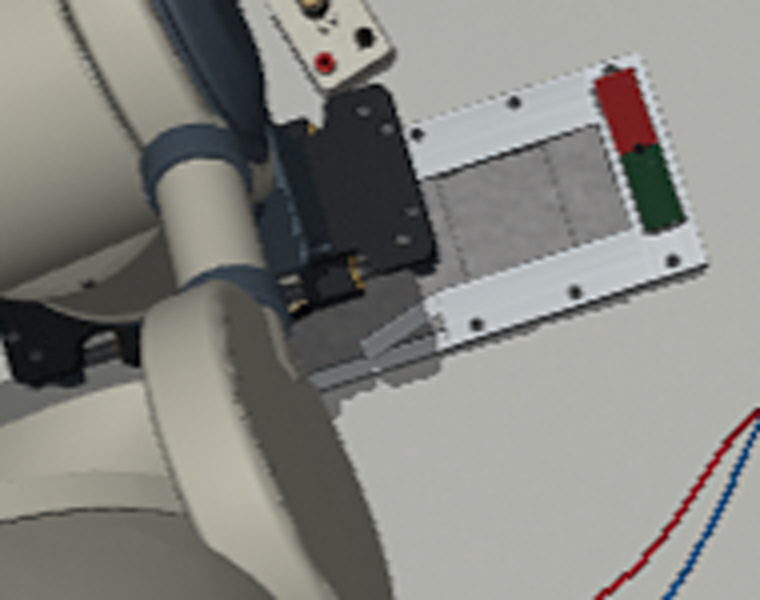

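The gripper stands over the landing, with the pocket lines still visible at about (450,225) and (560,195). The lamp at (330,40) is close in the picture, but the gripper body passes well above it. I'm lowering now.

Emit:
arm_command:
  series:
    - [-0.1, 0, 1, 0]
    - [-0.1, 0, 2.2, 0]
    - [-0.1, 0, 3.2, 0]
    - [-0.1, 0, 3.9, 0]
    - [-0.1, 0, 4.05, 0]
    - [-0.1, 0, 4.1, 0]
    - [-0.1, 0, 4.1, 0]

```text
time_s: 4.05
tcp_pos: [0.5867, 0.309, 0.2149]
tool_rot: [3.142, 0.0, -2.846]
ft_force: [-0.4, -0.1, -1.1]
finger_gap: 0.565
grasp_force: 30.0
```

Emit:
arm_command:
  series:
    - [0, 0, 0.06, 0]
    - [0, 0, 0.12, 0]
    - [0, 0, 0.16, 0]
    - [0, 0, 0.16, 0]

```text
time_s: 4.45
tcp_pos: [0.5866, 0.3089, 0.2132]
tool_rot: [-3.142, 0.0, -2.846]
ft_force: [-0.8, -0.2, -1.0]
finger_gap: 0.558
grasp_force: 30.0
```

Emit:
arm_command:
  series:
    - [0, 0, 0.05, 0]
    - [0, 0, 0.1, 0]
    - [0, 0, 0.1, 0]

```text
time_s: 4.75
tcp_pos: [0.5866, 0.3089, 0.2122]
tool_rot: [3.142, 0.0, -2.846]
ft_force: [-0.5, -0.6, -0.7]
finger_gap: 0.558
grasp_force: 30.0
```

Emit:
arm_command:
  series:
    - [0, 0, 0.04, 0]
    - [0, 0, 0.08, 0]
    - [0, 0, 0.08, 0]

```text
time_s: 5.05
tcp_pos: [0.5866, 0.3089, 0.2121]
tool_rot: [3.142, 0.001, -2.846]
ft_force: [-2.9, -1.2, 11.2]
finger_gap: 0.557
grasp_force: 30.0
```

Emit:
arm_command:
  series:
    - [0, 0, -0.06, 0]
    - [0, 0, -0.06, 0]

```text
time_s: 5.25
tcp_pos: [0.5867, 0.3089, 0.2121]
tool_rot: [3.142, 0.0, -2.846]
ft_force: [0.2, -1.0, 6.1]
finger_gap: 0.558
grasp_force: 30.0
```

Emit:
arm_command:
  series:
    - [0, 0, 0, 0]
    - [0, 0, 0, 0]
    - [0, 0, 0, 0]
    - [0, 0, 0, 0]
    - [0, 0, -0.5, 0]
    - [0, 0, -2, 0]
    - [0, 0, -4, 0]
    - [0, 0, -5, 0]
  gripper: 0.75

```text
time_s: 6.05
tcp_pos: [0.5871, 0.3091, 0.2646]
tool_rot: [3.141, 0.003, -2.846]
ft_force: [-0.2, 0.5, 0.4]
finger_gap: 0.751
grasp_force: 0.0
```

```bash
python3 -c "
from h import *
go([*(O-.135*U),.255],3.441)"
```

```text
t 6.05 pos [0.5871 0.3091 0.2646] yaw [ 3.141e+00  3.000e-03 -2.846e+00] F [-0.2   0.5   0.39] gap 0.751
shift cm [0.17 5.98 0.96] turn -0.004141328878745298
```

Emit:
arm_command:
  series:
    - [0, 2, -2, 0]
    - [0, 6, -2, 0]
    - [0, 10, -2, 0]
    - [0, 14, -2, 0]
    - [0, 18, -2, 0]
    - [0, 20, -2, 0]
    - [0, 20, -2, 0]
  gripper: 0.0

```text
time_s: 6.75
tcp_pos: [0.5272, 0.5026, 0.2823]
tool_rot: [3.141, 0.001, -2.844]
ft_force: [0.2, -0.3, -0.5]
finger_gap: 0.165
grasp_force: 0.0
```

```bash
python3 -c "
from h import *
im=get_image('top');cv2.imwrite('pics/c3.png',cv2.resize(im[140:290,120:310],None,fx=4,fy=4,interpolation=2))"
```

```text
(no output)
```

View pics/c3.png

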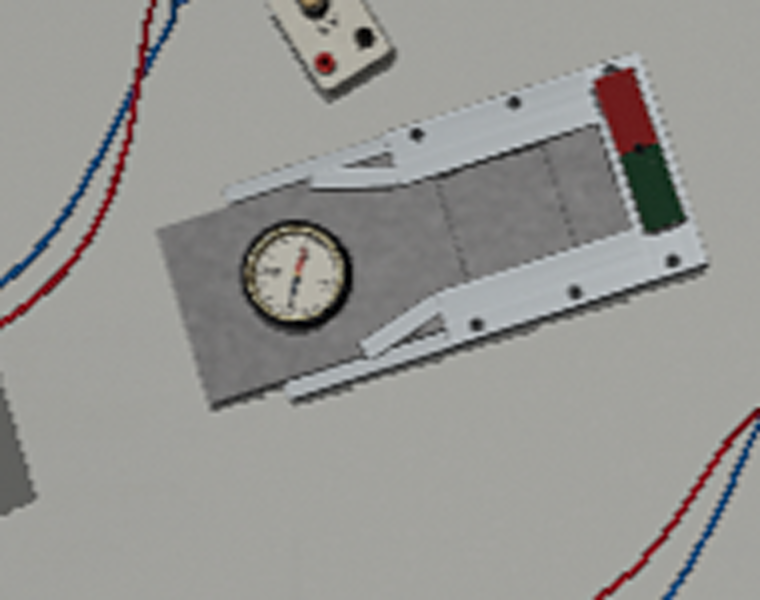

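The compass lies flat on the landing at crop (297,275), between the flared lips and nearly on the centre line. Next I'll refine its offset from the channel axis.

```bash
python3 -c "
from h import *
P=lambda x,y,z: ray('top',(120+(x+.5)/4-.5,140+(y+.5)/4-.5),z)[:2]
b=lambda p:((p-O)@U,(p-O)@V)
print('compass',np.round(b(P(297,275,.029)),4))
for n,q in dict(up=[(400,187),(600,126)],lo=[(440,290),(632,232)],OU=[(225,190),(640,55)],OL=[(290,400),(705,268)]).items():
  print(n,*[np.round(b(P(*p,.02)),4) for p in q])
go([*(O-.135*U),.255],3.441)
"
```

```text
compass [-0.0736  0.0007]
up [-0.0152  0.0284] [0.0864 0.0273]
lo [-0.0115 -0.0258] [ 0.0856 -0.0273]
OU [-0.0966  0.0531] [0.1156 0.0548]
OL [-0.0961 -0.0547] [ 0.114 -0.055]
t 6.8 pos [0.528  0.5009 0.2821] yaw [-3.142  0.    -2.845] F [-0.27  0.33 -0.26] gap 0.122
shift cm [  0.12 -14.09   2.71] turn -0.00251425753462442
```

Emit:
arm_command:
  series:
    - [0.1, -3, 0, 0]
    - [0.1, -7, 0, 0]
    - [0.1, -11, 0, 0]
    - [0.1, -13.5, 1, 0]
    - [0.1, -14.1, 3, 0]
    - [0.1, -14.1, 5, 0]
    - [0.1, -14.1, 6.8, 0]
    - [0.1, -14.1, 7.1, 0]
  gripper: 0.0

```text
time_s: 7.6
tcp_pos: [0.5684, 0.3631, 0.2093]
tool_rot: [-3.141, -0.003, -2.848]
ft_force: [-0.8, -0.5, 0.3]
finger_gap: 0.007
grasp_force: 0.0
```

Emit:
arm_command:
  series:
    - [0, 0, 0, 0]
    - [0, 0, 0, 0]
    - [0, 0, 0, 0]

```text
time_s: 7.9
tcp_pos: [0.5688, 0.365, 0.212]
tool_rot: [3.141, 0.002, -2.847]
ft_force: [-0.2, -0.3, 0.1]
finger_gap: 0.005
grasp_force: 0.0
```

```bash
python3 -c "
from h import *
go([*(O-.113*U),.211],3.441)"
```

```text
t 7.9 pos [0.5688 0.365  0.212 ] yaw [ 3.141e+00  2.000e-03 -2.847e+00] F [-0.23 -0.34  0.11] gap 0.005
shift cm [ 0.04 -2.1   0.1 ] turn -0.00434264106548099
```

Emit:
arm_command:
  series:
    - [0, -0.3, 0, 0]
    - [0, -0.7, 0, 0]
    - [0, -1.1, 0, 0]
    - [0, -1.4, 0, 0]
    - [0, -1.7, 0, 0]
    - [0, -1.9, 0, 0]
    - [0, -2.1, 0, 0]
    - [0, -2.3, 0, 0]

```text
time_s: 8.7
tcp_pos: [0.5752, 0.3429, 0.2109]
tool_rot: [-3.142, -0.0, -2.846]
ft_force: [0.5, -0.1, -0.3]
finger_gap: 0.004
grasp_force: 0.0
```

Emit:
arm_command:
  series:
    - [0, -0.3, 0, 0]
    - [0, -0.6, 0, 0]
    - [0, -0.9, 0, 0]
    - [0, -1.2, 0, 0]
    - [0, -1.5, 0, 0]
    - [0, -1.8, 0, 0]
    - [0, -2.1, 0, 0]
    - [0, -2.4, 0, 0]

```text
time_s: 9.5
tcp_pos: [0.5822, 0.3199, 0.2109]
tool_rot: [3.142, 0.0, -2.846]
ft_force: [1.1, 0.5, 0.2]
finger_gap: 0.005
grasp_force: 0.1
```

Emit:
arm_command:
  series:
    - [0, -0.3, 0, 0]
    - [0, -0.6, 0, 0]
    - [0, -0.9, 0, 0]
    - [0, -1.2, 0, 0]
    - [0, -1.5, 0, 0]
    - [0, -1.7, 0, 0]
    - [0, -1.9, 0, 0]
    - [0, -2.1, 0, 0]

```text
time_s: 10.3
tcp_pos: [0.5883, 0.2999, 0.2109]
tool_rot: [-3.142, 0.0, -2.846]
ft_force: [0.7, -0.2, 0.2]
finger_gap: 0.004
grasp_force: 0.1
```

```bash
python3 -c "
from h import *
go([*(O-.0115*U),.211],3.441)
im=get_image('top');cv2.imwrite('pics/c4.png',cv2.resize(im[140:290,120:310],None,fx=4,fy=4,interpolation=2))"
```

```text
t 10.3 pos [0.5883 0.2999 0.2109] yaw [-3.142  0.    -2.846] F [ 0.7  -0.18  0.17] gap 0.004
shift cm [-0.02 -5.45 -0.01] turn -0.004180498155861301
```

View pics/c4.png

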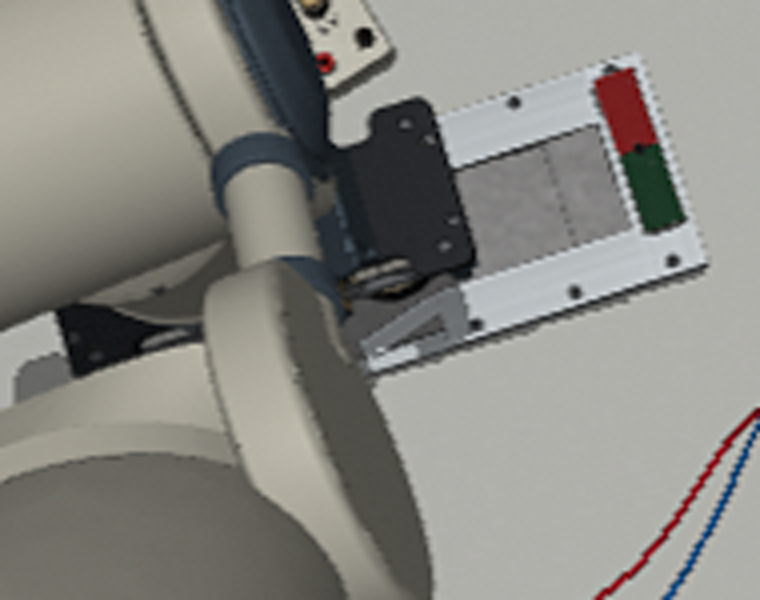

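The compass rim shows at crop (385,280), beside the gripper and moving along with it. I'm going on, more slowly.

Emit:
arm_command:
  series:
    - [0, -0.3, 0, 0]
    - [0, -0.6, 0, 0]
    - [0, -0.9, 0, 0]
    - [0, -1.2, 0, 0]
    - [0, -1.5, 0, 0]
    - [0, -1.8, 0, 0]
    - [0, -2.1, 0, 0]
    - [0, -2.3, 0, 0]

```text
time_s: 11.15
tcp_pos: [0.595, 0.2777, 0.2109]
tool_rot: [-3.142, -0.0, -2.846]
ft_force: [-1.0, -0.3, -0.1]
finger_gap: 0.001
grasp_force: 0.1
```

Emit:
arm_command:
  series:
    - [0, -0.2, 0, 0]
    - [0, -0.4, 0, 0]
    - [0, -0.6, 0, 0]
    - [0, -0.8, 0, 0]
    - [0, -1.0, 0, 0]
    - [0, -1.2, 0, 0]
    - [0, -1.4, 0, 0]
    - [0, -1.6, 0, 0]

```text
time_s: 11.95
tcp_pos: [0.5997, 0.2625, 0.2109]
tool_rot: [-3.142, -0.0, -2.846]
ft_force: [-0.0, -0.9, -0.2]
finger_gap: 0.006
grasp_force: 0.1
```

Emit:
arm_command:
  series:
    - [0, -0.1, 0, 0]
    - [0, -0.2, 0, 0]
    - [0, -0.3, 0, 0]
    - [0, -0.4, 0, 0]
    - [0, -0.5, 0, 0]
    - [0, -0.6, 0, 0]
    - [0, -0.7, 0, 0]
    - [0, -0.8, 0, 0]

```text
time_s: 12.75
tcp_pos: [0.6019, 0.255, 0.2109]
tool_rot: [-3.142, -0.0, -2.846]
ft_force: [-0.1, 0.5, -0.0]
finger_gap: 0.008
grasp_force: 0.1
```

```bash
python3 -c "
from h import *
go([*(O-.0115*U),.211],3.441)
im=get_image('top');cv2.imwrite('pics/c5.png',cv2.resize(im[140:290,120:310],None,fx=4,fy=4,interpolation=2))"
```

```text
t 12.75 pos [0.6019 0.255  0.2109] yaw [-3.142 -0.    -2.846] F [-0.09  0.55 -0.03] gap 0.008
shift cm [-0.03 -0.76 -0.01] turn -0.004203566496350675
```

View pics/c5.png

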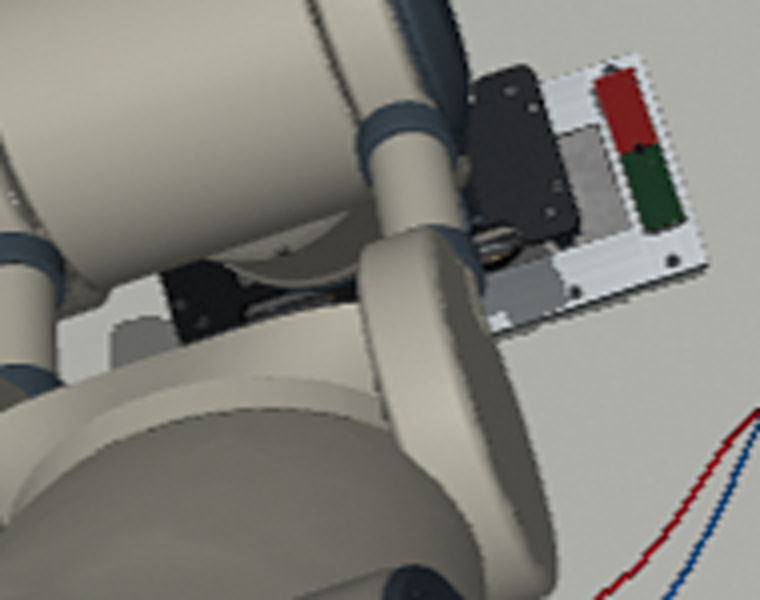

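The rim shows at crop (500,245), still being pushed and with no force rise yet. From here the steps are finer.

Emit:
arm_command:
  series:
    - [0, -0.06, 0, 0]
    - [0, -0.12, 0, 0]
    - [0, -0.18, 0, 0]
    - [0, -0.24, 0, 0]
    - [0, -0.3, 0, 0]
    - [0, -0.36, 0, 0]
    - [0, -0.42, 0, 0]
    - [0, -0.48, 0, 0]

```text
time_s: 13.6
tcp_pos: [0.6033, 0.2504, 0.2109]
tool_rot: [3.142, -0.0, -2.846]
ft_force: [-0.8, 1.0, -0.3]
finger_gap: 0.005
grasp_force: 0.1
```

Emit:
arm_command:
  series:
    - [0, -0.05, 0, 0]
    - [0, -0.1, 0, 0]
    - [0, -0.15, 0, 0]

```text
time_s: 13.9
tcp_pos: [0.6038, 0.249, 0.2109]
tool_rot: [-3.142, 0.0, -2.846]
ft_force: [0.0, -0.1, -0.2]
finger_gap: 0.005
grasp_force: 0.1
```

Emit:
arm_command:
  series:
    - [0, -0.05, 0, 0]
    - [0, -0.1, 0, 0]

```text
time_s: 14.1
tcp_pos: [0.6041, 0.248, 0.2109]
tool_rot: [-3.142, 0.0, -2.846]
ft_force: [-0.5, -0.2, 0.9]
finger_gap: 0.008
grasp_force: 0.1
```

Emit:
arm_command:
  series:
    - [0, -0.04, 0, 0]
    - [0, -0.08, 0, 0]

```text
time_s: 14.3
tcp_pos: [0.6043, 0.2472, 0.2109]
tool_rot: [-3.142, 0.0, -2.846]
ft_force: [0.2, 1.0, 0.7]
finger_gap: 0.003
grasp_force: 0.1
```

Emit:
arm_command:
  series:
    - [0, -0.04, 0, 0]
    - [0, -0.08, 0, 0]

```text
time_s: 14.5
tcp_pos: [0.6045, 0.2465, 0.2109]
tool_rot: [-3.142, -0.0, -2.846]
ft_force: [-0.0, 0.2, -0.0]
finger_gap: 0.006
grasp_force: 0.1
```

Emit:
arm_command:
  series:
    - [0, -0.04, 0, 0]
    - [0, -0.07, 0, 0]

```text
time_s: 14.7
tcp_pos: [0.6047, 0.2458, 0.2109]
tool_rot: [-3.142, 0.0, -2.846]
ft_force: [-0.8, 0.1, 0.2]
finger_gap: 0.007
grasp_force: 0.1
```

No force rise yet, and the compass should be at about x = 29 mm. I'll back off and measure whether it has dropped.

Emit:
arm_command:
  series:
    - [0, 0.5, 0, 0]
    - [0, 2, -1, 0]
    - [0, 5, -4, 0]
    - [0, 9, -6, 0]
    - [0, 13, -6, 0]
    - [0, 17, -6, 0]
    - [0, 21, -6, 0]
    - [0, 25, -6, 0]

```text
time_s: 15.5
tcp_pos: [0.5304, 0.4877, 0.2719]
tool_rot: [3.141, 0.001, -2.846]
ft_force: [0.4, 0.0, 0.7]
finger_gap: 0.006
grasp_force: 0.0
```

```bash
python3 -c "
from h import *
im=get_image('top');cv2.imwrite('pics/c6.png',cv2.resize(im[140:240,190:310],None,fx=6,fy=6,interpolation=2))
m=(im.max(2)<75).astype(np.uint8);o=proj('top',[*(O+.03*U),.028]);print(o)
yy,xx=np.mgrid[:480,:640];m[np.hypot(xx-o[0],yy-o[1])>19]=0
c=max(cv2.findContours(m,0,2)[0],key=cv2.contourArea);e=cv2.fitEllipse(c);print(e)
for z in(.026,.03):
  p=ray('top',e[0],z-.001)[:2];print(z,(p-O)@U,(p-O)@V)
s=observe();print(s['tcp_pos'],s['time_s'])
"
```

```text
[245.55598076 192.4234316 ]
((243.6212921142578, 191.68707275390625), (27.306100845336914, 30.08732032775879), 16.112699508666992)
0.026 0.02659210216101654 0.0031170200123041055
0.03 0.02696651663944732 0.0023138200877093865
[0.52811628 0.49286017 0.27197826] 15.55
```

View pics/c6.png

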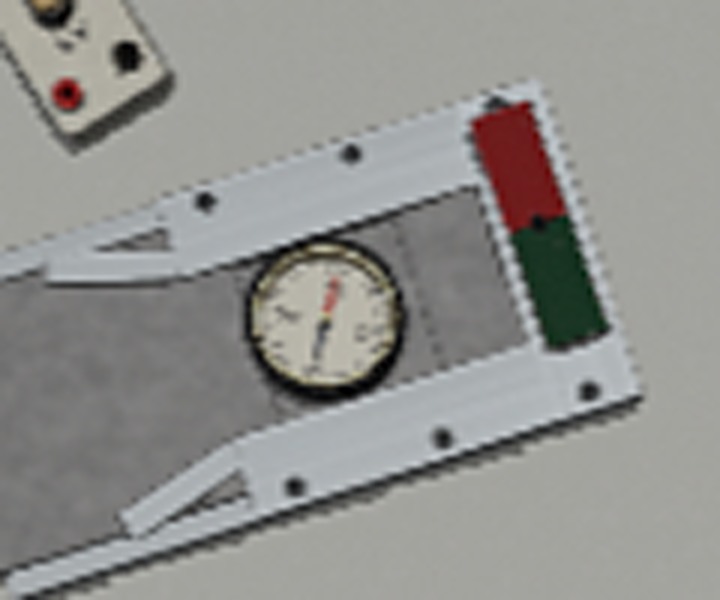

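At crop (325,320) the compass rear still overlaps the near pocket edge, at about (262,335). There is also a gap of about 6 mm to the far line at (420,295). It has nosed in and needs a few mm more.

```bash
python3 -c "
from h import *
go([*(O-.018*U),.211],3.441)"
```

```text
t 15.55 pos [0.5281 0.4929 0.272 ] yaw [ 3.139e+00  1.000e-03 -2.843e+00] F [-5.92  2.96 -0.02] gap 0.002
shift cm [ -0.07 -25.03   6.03] turn -0.0008132468218313704
```

Emit:
arm_command:
  series:
    - [0, -3, 0, 0]
    - [0, -7, 0, 0]
    - [0, -11, 0, 0]
    - [0, -15, 0, 0]
    - [0, -19, 0, 0]
    - [0, -21, 1, 0]
    - [0, -21.5, 3.5, 0]
    - [0, -21.5, 5.6, 0]

```text
time_s: 16.35
tcp_pos: [0.5947, 0.2791, 0.2152]
tool_rot: [3.142, 0.001, -2.848]
ft_force: [0.4, 0.6, -0.8]
finger_gap: 0.006
grasp_force: 0.0
```

Emit:
arm_command:
  series:
    - [0, 0, 0.4, 0]
    - [0, -0.4, 0.4, 0]
    - [0, -1, 0.4, 0]
    - [0, -1.6, 0.4, 0]
    - [0, -2.1, 0.4, 0]
    - [0, -2.6, 0.4, 0]
    - [0, -3, 0.4, 0]
    - [0, -3.2, 0.4, 0]

```text
time_s: 17.15
tcp_pos: [0.604, 0.2482, 0.211]
tool_rot: [-3.142, 0.0, -2.847]
ft_force: [-0.5, 0.1, 0.3]
finger_gap: 0.011
grasp_force: 0.0
```

Emit:
arm_command:
  series:
    - [0, -0.1, 0, 0]
    - [0, -0.2, 0, 0]
    - [0, -0.25, 0, 0]
    - [0, -0.3, 0, 0]
    - [0, -0.34, 0, 0]

```text
time_s: 17.65
tcp_pos: [0.6048, 0.2455, 0.2109]
tool_rot: [3.142, -0.0, -2.846]
ft_force: [-0.4, 0.1, 0.6]
finger_gap: 0.009
grasp_force: 0.1
```

Back at contact. Now 0.3–0.5 mm increments, watching the force.

Emit:
arm_command:
  series:
    - [0, -0.03, 0, 0]
    - [0, -0.06, 0, 0]
    - [0, -0.06, 0, 0]

```text
time_s: 17.95
tcp_pos: [0.605, 0.2449, 0.2109]
tool_rot: [-3.142, -0.0, -2.846]
ft_force: [-0.6, 0.0, 1.2]
finger_gap: 0.002
grasp_force: 0.1
```

Emit:
arm_command:
  series:
    - [0, -0.03, 0, 0]
    - [0, -0.06, 0, 0]
    - [0, -0.06, 0, 0]

```text
time_s: 18.25
tcp_pos: [0.6052, 0.2443, 0.2109]
tool_rot: [3.142, 0.0, -2.846]
ft_force: [0.9, -0.3, 0.5]
finger_gap: 0.007
grasp_force: 0.0
```

Emit:
arm_command:
  series:
    - [0, -0.03, 0, 0]
    - [0, -0.06, 0, 0]
    - [0, -0.06, 0, 0]

```text
time_s: 18.55
tcp_pos: [0.6054, 0.2437, 0.2109]
tool_rot: [-3.142, 0.0, -2.846]
ft_force: [-0.3, 0.9, 1.0]
finger_gap: 0.0
grasp_force: 0.0
```

Emit:
arm_command:
  series:
    - [0, -0.03, 0, 0]
    - [0, -0.05, 0, 0]
    - [0, -0.05, 0, 0]

```text
time_s: 18.85
tcp_pos: [0.6055, 0.2432, 0.2109]
tool_rot: [-3.142, 0.0, -2.846]
ft_force: [-0.2, 0.7, 0.4]
finger_gap: 0.01
grasp_force: 0.1
```

Emit:
arm_command:
  series:
    - [0, -0.03, 0, 0]
    - [0, -0.03, 0, 0]

```text
time_s: 19.05
tcp_pos: [0.6056, 0.2429, 0.2109]
tool_rot: [3.142, -0.0, -2.846]
ft_force: [-0.3, 0.1, -0.8]
finger_gap: 0.002
grasp_force: 0.1
```

Emit:
arm_command:
  series:
    - [0, -0.03, 0, 0]
    - [0, -0.03, 0, 0]

```text
time_s: 19.25
tcp_pos: [0.6057, 0.2427, 0.2109]
tool_rot: [-3.142, 0.0, -2.846]
ft_force: [-0.1, 0.5, -0.4]
finger_gap: 0.003
grasp_force: 0.1
```

Emit:
arm_command:
  series:
    - [0, -0.03, 0, 0]
    - [0, -0.03, 0, 0]

```text
time_s: 19.45
tcp_pos: [0.6058, 0.2424, 0.2109]
tool_rot: [-3.142, -0.0, -2.846]
ft_force: [-0.5, 0.1, 0.0]
finger_gap: 0.008
grasp_force: 0.1
```

Emit:
arm_command:
  series:
    - [0, -0.03, 0, 0]
    - [0, -0.03, 0, 0]

```text
time_s: 19.65
tcp_pos: [0.6059, 0.2421, 0.2109]
tool_rot: [-3.142, 0.0, -2.846]
ft_force: [0.1, 1.0, 0.5]
finger_gap: 0.006
grasp_force: 0.1
```

Emit:
arm_command:
  series:
    - [0, -0.03, 0, 0]
    - [0, -0.03, 0, 0]

```text
time_s: 19.85
tcp_pos: [0.606, 0.2418, 0.2109]
tool_rot: [-3.142, 0.0, -2.846]
ft_force: [-0.5, 1.0, 0.6]
finger_gap: 0.002
grasp_force: 0.1
```

Emit:
arm_command:
  series:
    - [0, -0.03, 0, 0]
    - [0, -0.03, 0, 0]

```text
time_s: 20.05
tcp_pos: [0.606, 0.2415, 0.2109]
tool_rot: [-3.142, -0.0, -2.846]
ft_force: [-0.3, -0.0, 0.2]
finger_gap: 0.007
grasp_force: 0.1
```

Emit:
arm_command:
  series:
    - [0, -0.03, 0, 0]
    - [0, -0.03, 0, 0]

```text
time_s: 20.25
tcp_pos: [0.6061, 0.2412, 0.2109]
tool_rot: [-3.142, -0.0, -2.846]
ft_force: [0.7, 0.6, -0.3]
finger_gap: -0.0
grasp_force: 0.2
```

Emit:
arm_command:
  series:
    - [0, -0.03, 0, 0]
    - [0, -0.03, 0, 0]

```text
time_s: 20.45
tcp_pos: [0.6062, 0.241, 0.2109]
tool_rot: [3.141, -0.0, -2.846]
ft_force: [0.4, 2.3, 1.0]
finger_gap: 0.006
grasp_force: 0.6
```

Emit:
arm_command:
  series:
    - [0, -0.03, 0, 0]
    - [0, -0.03, 0, 0]

```text
time_s: 20.65
tcp_pos: [0.6063, 0.2407, 0.2109]
tool_rot: [3.141, 0.0, -2.846]
ft_force: [-1.1, 2.9, -0.2]
finger_gap: 0.009
grasp_force: 1.3
```

```bash
python3 -c "
from h import *
s=observe();print(s['torque'],s['ft_force'],(s['tcp_pos'][:2]-O)@U)"
```

```text
[0.48900452 0.1648032  0.02088277] [-1.07245993  2.93393102 -0.23755813] -0.004218668765727531
```

The push force has risen to about 3 N, which is the far pocket wall. I'll stop, back off and check.

Emit:
arm_command:
  series:
    - [0, 0.2, 0, 0]
    - [0, 1, 0, 0]
    - [0, 3, -2, 0]
    - [0, 6, -5, 0]
    - [0, 10, -6, 0]
    - [0, 14, -6, 0]
    - [0, 18, -6, 0]
    - [0, 22, -6, 0]

```text
time_s: 21.45
tcp_pos: [0.5412, 0.4531, 0.2712]
tool_rot: [-3.142, 0.0, -2.846]
ft_force: [0.8, -0.0, -0.5]
finger_gap: 0.005
grasp_force: 0.0
```

Emit:
arm_command:
  series:
    - [0, 2, 0, 0]
    - [0, 3, 0, 0]
    - [0, 3, 0, 0]

```text
time_s: 21.75
tcp_pos: [0.5332, 0.4804, 0.2707]
tool_rot: [-3.141, -0.0, -2.845]
ft_force: [0.3, -0.2, 0.1]
finger_gap: 0.003
grasp_force: 0.0
```

```bash
python3 -c "
from h import *
im=get_image('top');cv2.imwrite('pics/c7.png',cv2.resize(im[140:240,190:310],None,fx=6,fy=6,interpolation=2))
m=(im.max(2)<75).astype(np.uint8);o=proj('top',[*(O+.03*U),.028])
yy,xx=np.mgrid[:480,:640];m[np.hypot(xx-o[0],yy-o[1])>19]=0
c=max(cv2.findContours(m,0,2)[0],key=cv2.contourArea);e=cv2.fitEllipse(c);print(e)
p=ray('top',e[0],.025)[:2];print((p-O)@U,(p-O)@V)
"
```

```text
((245.6423797607422, 191.21759033203125), (28.004552841186523, 29.42837905883789), 146.76913452148438)
0.030585648243896525 0.0027943306952066755
```

View pics/c7.png

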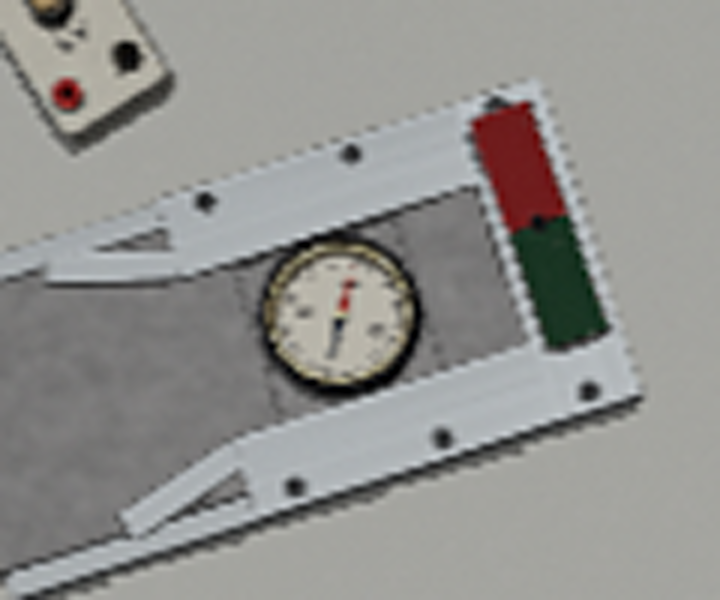

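The compass front at crop (420,315) meets the far pocket line, and its rear at (263,315) is clear of the near line at about (245,290). It is therefore down in the pocket, and the magnet and lamp have not moved. I'm handing in.

```bash
python3 -c "
from rig import *
print(job_done())"
```

```text
the job is handed in; nothing more can be done
None
```

I laid the compass on the landing, slid it along the channel into the pocket, stopped pushing at about 3 N against the far wall, let go and handed the job in; the last picture shows it in the pocket with the magnet and lamp unmoved, but no verdict was returned.

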